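# Roll two pivot sleeves onto the layout line

## Task

Two steel sleeves, one long and one short, lie on the base plate on either side of the chalk line, to be tacked down. With a fingertip on top of each one, push sideways so that it rolls (no dragging, pinching, lifting or shoving from the side) until it lies along the line, centred over it to within a few millimetres, both sleeves at rest. Leave the other tools and parts where they are.

Things in the scene. Friction and masses are not known exactly. Their poses are not given: they have to be found in the camera images.
- base_plate: dark grey steel plate, 260 (x) x 340 (y) x 10 mm thick, lying immovable on the table; origin at the centre of its underside, so its upper face is 10 mm above the table
- line: straight white chalk line, 4 mm wide and 330 mm long, drawn across the plate's upper face (no thickness to speak of); origin at the middle of the line on the plate's upper face, y axis along the line, x axis level and square to it, z up
- sleeve_long: long sleeve: plain bright steel tube lying on the plate, 50 mm outside diameter, 38 mm bore, 90 mm long, 0.58 kg, nearly parallel to the line, 30 to 55 mm to one side of it; top 60 mm above the table. It rolls without slipping (its top moves twice as far as its axis) and stays where left. Origin on its axis at mid-length; y along the tube, x and z turn as it rolls (z up at the start)
- sleeve_short: short sleeve: the same tube 60 mm long, 0.39 kg, lying likewise on the other side of the line, towards the line's other end. Origin on its axis at mid-length; y along the tube, x and z turn as it rolls (z up at the start)
- magnet_square: hexagonal welding magnet, 72 mm across and 16 mm thick, lying flat on a corner of the plate; origin at the centre of its underside; leave alone
- soapstone_marker: black pen-shaped soapstone marker, 132 mm long, 17 mm thick, lying on the opposite corner of the plate, along y; origin at the middle of its underside; leave alone
- spare_sleeve: a third sleeve, 50 mm diameter, 75 mm tall, standing on end on the table beside the plate, not part of the job; origin at the centre of its underside; leave alone
- tape_measure: tape measure, 68 x 36 x 62 mm high, standing on the table at the other end of the plate; origin at the centre of its underside; leave alone
- try_square: steel try square lying on the table, blade 200 mm along x, stock 120 mm along y, 16 mm thick; origin near the corner, on its underside; leave alone
- wrench: 200 mm wrench lying on the table along its x; origin at the middle of its underside; leave alone
- spray_can: spray can, 66 mm diameter, 190 mm tall, standing on the table; origin at the centre of its underside; leave alone
Things that resemble listed ones, but are neither listed nor needed, are in the scene too. Leave any red look-alike of the sleeve_short alone. Leave any brown look-alike of the sleeve_long alone.

How it is judged (in metres and radians):
At the end, for the whole second after the job is handed in: Both sleeves rest on the plate, apart from each other, each middle within 6 mm of the line, each axis within 0.1 rad of parallel to it, and each has got there by rolling (it has turned more than 0.5 rad about its axis since the start) (x of sleeve_long in the frame of line between -0.006 and 0.006 m and angle between the y axis of each of sleeve_long, sleeve_short and the y axis of line, either way round below 0.1 rad and y of sleeve_long in the frame of line between -0.14 and 0.14 m and height (world z) of sleeve_long between 0.032 and 0.038 m and angle between each of sleeve_long, sleeve_short's own z axis and vertical above 0.5 rad and linear speed of each of sleeve_long, sleeve_short below 0.01 m/s and angular speed of each of sleeve_long, sleeve_short below 0.2 rad/s and x of sleeve_short in the frame of line between -0.006 and 0.006 m and y of sleeve_short in the frame of line between -0.14 and 0.14 m and height (world z) of sleeve_short between 0.032 and 0.038 m and distance between sleeve_long and sleeve_short above 0.1 m); the robot touches nothing.
It fails at once if a sleeve is lifted or carried (more than 10 mm off the plate) (height (world z) of any of sleeve_long, sleeve_short above 0.045 m).
It fails at once if a sleeve is pinched or pushed from the side: the fingers press on it with their tips down beside it, some 20 mm or more below its top ((contact force between the fingers and sleeve_long above 0.5 N or contact force between the fingers and sleeve_short above 0.5 N) and height (world z) of the grasp point below 0.06 m).
It fails at once if a bystander is shoved more than 15 mm (distance of any of magnet_square, soapstone_marker, spare_sleeve, tape_measure, try_square, wrench, spray_can from where it was at the start of the episode above 0.015 m).
It also fails if it takes over 58 s, if anything falls off the work surface, if the arm or the gripper's body presses on something with over 40 N, if the wrist force passes 120 N, or if a joint passes its speed limit or range.

## Robot

A 6-joint arm with a two-finger parallel gripper is mounted at the origin on the work surface. World frame = base frame: x ahead of the robot, y to its left, z up, the work surface at z = 0. Lengths are in m, angles in degrees, forces in N, time in s.
With the tool pointing down it reaches from about 0.3 to 0.775 m from the base axis. Payload 14.6 kg.
Tool frame: the origin (TCP) lies on the centre line of the jaws, within the pads' length; the fingertips stand 14 mm ahead of it and the grasp point (between the pads) lies 5 mm behind it; z points along the fingers, x is the direction in which the jaws open and shut, and the axes are right-handed (so a half turn about z gives the same grasp; the last joint's range is limited). The gripper opens to 94 mm and grips with 3 to 60 N. Pads are 16 mm wide; open, the fingers measure 119 mm over their backs; the gripper's body (75 mm by 177 mm) begins 78 mm behind the grasp point.
Start: joints at [61.902, 17.183, 87.147, -0, 75.671, -3.816], TCP at [0.226, 0.501, 0.197] pointing down, gripper open.
Joint ranges: [-173.82, 173.82], [-45.26, 126.66], [13.44, 144.39], [-59.66, 239.66], [0, 175.72], [-146.38, 146.38]. Speed limits (degrees/s): [127.2, 127.2, 147.25, 180, 180, 180].

## Interface

Orientations are given as a 3x3 rotation matrix whose columns are the frame's x, y, z axes.
In Python, from plant import status, grab_frame, camera_model, manip, models gives the robot as it stands.
- The arm moves only by the shell command python3 -m handwheel 'ROWS' [FORCE]. ROWS is a JSON object of lists of equal length, an entry for each row: "translation": the shift along the tool's x, y, z in mm, a list of three; "dr": the turn, a rotation vector about the tool's x, y, z in rad, a list of three; "hand": the opening, from -1 (shut) to 1 (fully open). In form: {"translation": [[x, y, z], ...], "dr": [[rx, ry, rz], ...], "hand": [hand, ...]}. A call has 1 to 8 rows; each row is the pose to reach, as a shift and turn from the pose commanded when the call began, along the tool's axes at that moment; what a row does not reach only later rows make up. A row lasts 1/8 s, in which the tool goes at most 62.5 mm and 10.7 degrees, less where a joint would pass 70% of its speed; a pose out of reach is approached as far as the arm can. A call with a gripper value outside its range is refused whole. The fingers move at their own pace and stop on an object; FORCE is the grip in N (left out, the last holds). Time passes only in rows, so rows that repeat a pose let the fingers close. It gives the time, the measured TCP pose, the force and the opening at its end, in the units of the state.
- status.state(): the state, without advancing time (a new reading comes with each control period).
- grab_frame(name): name is "scene" or "top" or "wrist"; returns (picture, depth): 400x640x3 uint8, red, green, blue; 400x640 float32, m along the optical axis (not along the pixel's ray), 0 where there is no reading.
- camera_model(name): a dict with "fov_y" (degrees; the focal length in pixels is half the picture's height over the tangent of half this angle, whatever the lens; pixels are square), "cx", "cy" (the principal point, pixels), "R" (3x3) and "t" (3): a world point X has camera coordinates R X + t; the wrist camera has in their place "tool_from_camera" (4x4, takes a point from camera to tool coordinates, whose origin is the TCP and whose axes are the tool frame's). Camera axes: x right, y down, z forward; pixel columns grow to the right and rows downward; lengths in m; the calibration is good to about 2 mm. A picture is of the moment at which its call begins: read the wrist's pose just before it. camera_model takes no time and is no camera call.
- manip.finish_job(): hands the job in, once; it reports no verdict.
Trained networks look in the newest picture that a camera, given by its name, has taken for a name from the list of things; names that differ only in an ending like _2 or _b are one class to them, and where a whole thing is asked for, a point or a joint stands for the part that bears it (a point fixed in the world has none). Each returns a list of dicts, best first, with "confidence" (0 to 1); they miss things now and then, are a little off and sometimes report something else, mostly with a low value. They report only what shows in the picture. A call takes as long as a camera call. They do not tell look-alikes from the thing itself.
- models.spot_in(camera, name): "box" ([left, top, right, bottom] in pixels, round what is visible of it).
- models.masks_of(camera, name): "mask" (400x640 bool, what is visible of it) and "box" ([left, top, right, bottom] in pixels, round what is visible of it).
- models.place_of(camera, name): "centre" ([column, row] in pixels: a listed point, or the origin of a listed thing).
The state is a dict: "time_s": time; "joints": joint angles; "dq": joint speeds; "effort": joint torques, N m; "tcp_pos": TCP position; "tcp_rot": TCP orientation; "wrist_force": force on the tool from outside, world axes, zero at the start; "moment": the same for the moment, N m; "opening": finger opening in m.
Only numpy, scipy, OpenCV 4.12 (cv2) and the standard library are available. Lean on these libraries where they do the work, as an engineer would, in place of code of your own. Each camera call takes 0.05 s, during which the arm holds its last target. There are 200 camera calls.

## Working session

There is one attempt and no reset: what is moved stays moved. The work goes in short steps, Python scripts to look and compute and a shell command to move; the robot and the scene stay as the last step left them, time stands still between calls to the robot, and variables do not carry over. Pictures are saved under pics/ and viewed, about 8 in all and at most 12, crops included, and the job is handed in when it is done.

```bash
ls; mkdir -p pics
cat > h.py <<'E'
import numpy as np, cv2
from plant import status, grab_frame, camera_model, manip, models
def cam(n):
    c=camera_model(n); f=200/np.tan(np.radians(c["fov_y"])/2); return c,f
def world(n,depth,us,vs,st=None):
    c,f=cam(n); d=depth[vs,us]
    P=np.stack([(us-c["cx"])/f*d,(vs-c["cy"])/f*d,d],-1)
    if n=="wrist":
        T=np.array(c["tool_from_camera"]); P=P@T[:3,:3].T+T[:3,3]
        return P@np.array(st["tcp_rot"]).T+np.array(st["tcp_pos"])
    return (P-np.array(c["t"]))@np.array(c["R"])
E
python3 - <<'E'
from h import *
s=status.state(); print(s)
for n in ["top","scene"]:
    im,d=grab_frame(n); cv2.imwrite(f"pics/{n}0.png",im[...,::-1]); np.savez(f"{n}0.npz",im=im,d=d)
    for k in ["sleeve_long","sleeve_short","line","base_plate","magnet_square"]:
        for r in models.masks_of(n,k):
            v,u=np.nonzero(r["mask"]&(d>0)); P=world(n,d,u,v)
            print(n,k,round(r["confidence"],2),np.round(r["box"]),np.round(np.median(P,0),3),np.round(np.percentile(P,98,axis=0),3),im[v,u].mean(0).round())
print(status.state()["time_s"])
E
```

```text
pics
{'time_s': 0.0, 'joints': array([ 6.19030906e+01,  1.72155992e+01,  8.71783855e+01, -2.33834203e-04,
        7.56711828e+01, -3.81496974e+00]), 'dq': array([ 0.00436782,  0.11805425, -0.03263373,  0.02124882,  0.00643649,
        0.05713091]), 'effort': array([ 6.61673166e-04, -5.31818032e+01, -3.52738237e+01,  7.08974758e-02,
        2.44608312e-02, -1.24627986e-04]), 'tcp_pos': array([0.22604666, 0.50111331, 0.19690076]), 'tcp_rot': array([[ 4.11225827e-01,  9.11533343e-01, -5.32180799e-04],
       [ 9.11532792e-01, -4.11226166e-01, -1.00521148e-03],
       [-1.13513045e-03, -7.17313272e-05, -9.99999353e-01]]), 'wrist_force': array([-0.03129973, -0.84404383, -0.27837284]), 'moment': array([ 0.02659814,  0.03137129, -0.00695511]), 'opening': 0.09385448488112941}
top sleeve_long 0.96 [211. 247. 239. 283.] [0.287 0.244 0.047] [0.327 0.282 0.054] [169. 104.  61.]
top sleeve_long 0.78 [253. 182. 286. 201.] [0.492 0.14  0.056] [0.522 0.184 0.064] [218. 211. 207.]
top sleeve_short 0.9 [311. 144. 330. 162.] [ 0.6   -0.004  0.056] [0.628 0.025 0.063] [219. 213. 207.]
top sleeve_short 0
[... 610 characters left out ...]
. 219. 428. 252.] [0.299 0.258 0.042] [0.333 0.291 0.051] [108.  56.  26.]
scene sleeve_long 0.2 [273. 204. 297. 231.] [0.613 0.01  0.046] [0.634 0.031 0.061] [149. 141. 134.]
scene sleeve_short 0.93 [273. 207. 299. 231.] [0.612 0.009 0.046] [0.634 0.031 0.061] [151. 143. 137.]
scene sleeve_short 0.69 [255. 178. 279. 196.] [ 0.586 -0.191  0.035] [ 0.612 -0.168  0.05 ] [175.  27.  23.]
scene base_plate 0.92 [248. 192. 374. 289.] [0.567 0.094 0.009] [0.696 0.251 0.013] [127. 121. 114.]
scene magnet_square 0.58 [299. 256. 325. 278.] [0.625 0.2   0.025] [0.653 0.226 0.028] [199.  50.  43.]
scene magnet_square 0.27 [369. 237. 392. 265.] [0.451 0.27  0.054] [0.47  0.285 0.076] [111. 103.  98.]
0.6
```

View pics/top0.png

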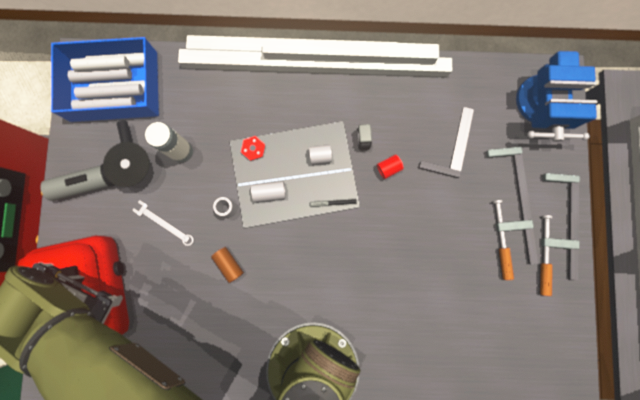

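View pics/scene0.png

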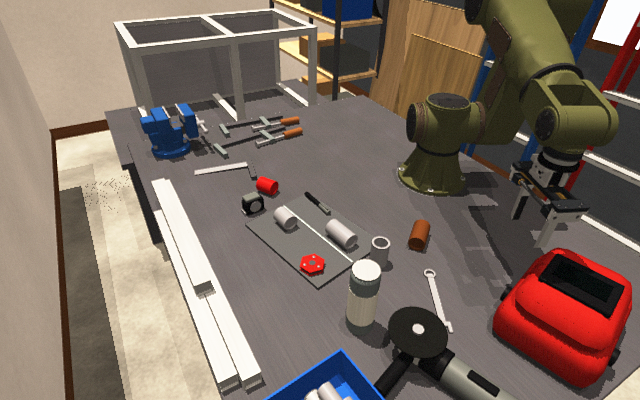

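The top view shows the long sleeve at (268,192) and the short one at (320,155), with the line running between them from (237,184) to (352,170). The orange tube at (227,265) and the red one at (390,167) are look-alikes. Next I'll work out the geometry.

```bash
cat >> h.py <<'E'
def line_fit(n,im,d,st=None,box=None):
    g=im.min(2).astype(int); bg=cv2.medianBlur(im.min(2),15).astype(int)
    v,u=np.nonzero((g-bg>18)&(d>0))
    P=world(n,d,u,v,st); 
    k=(abs(P[:,2]-.010)<.006)&(P[:,0]>.44)&(P[:,0]<.66)&(P[:,1]>-.12)&(P[:,1]<.25); P=P[k]
    best=None; rng=np.random.default_rng(0)
    for _ in range(500):
        a,b=P[rng.integers(len(P),size=2),:2]; t=b-a
        L=np.hypot(*t)
        if L<.08: continue
        e=abs((P[:,:2]-a)@np.array([t[1],-t[0]])/L)<.004
        if best is None or e.sum()>best.sum(): best=e
    Q=P[best][:,:2]; m=Q.mean(0); t=np.linalg.svd(Q-m)[2][0] if len(Q)<3000 else np.linalg.eigh(np.cov(Q.T))[1][:,1]
    t=t*np.sign(t[1]); s=(Q-m)@t
    return m,t,len(Q),s.min(),s.max(),abs((Q-m)@[t[1],-t[0]]).mean()
def tube(n,mask,d,t,m,st=None):
    """ridge fit: returns centre xy, heading; offset from line (perp +x), angle"""
    v,u=np.nonzero(mask&(d>0)); P=world(n,d,u,v,st); P=P[(P[:,2]>.035)&(P[:,2]<.068)]
    nrm=np.array([t[1],-t[0]]); s=(P[:,:2]-m)@t; x=(P[:,:2]-m)@nrm
    from scipy.optimize import least_squares
    sm=np.median(s)
    f=lambda p: np.hypot(x-p[0]-p[1]*(s-sm),P[:,2]-p[2])-.025
    r=least_squares(f,[np.median(x),0,.035],loss="soft_l1",f_scale=.001)
    lo,hi=np.percentile(s,[1,99]); sc=(lo+hi)/2
    off=r.x[0]+r.x[1]*(sc-sm)
    return dict(off_mm=round(off*1e3,1),ang=round(r.x[1],3),z=round(r.x[2],4),s=(round(lo,3),round(hi,3)),xy=np.round(m+t*sc+nrm*off,4),rms=round(np.sqrt((r.fun**2).mean())*1e3,2))
E
python3 - <<'E'
from h import *
for n in ["top"]:
    z=np.load(n+"0.npz"); r=line_fit(n,z["im"],z["d"]); print(n,r)
m,t=r[:2]
models.masks_of
print(camera_model("wrist"))
s=status.state(); R=s["tcp_rot"]
print(R.T@(np.array([.47,.07,.33])-s["tcp_pos"])*1e3, "ang tool x",np.degrees(np.arctan2(R[1,0],R[0,0])),"line",np.degrees(np.arctan2(t[1],t[0])))
E
```

```text
top (array([0.54220196, 0.07218655]), array([-0.17067576,  0.98532725]), 306, np.float64(-0.169315737248692), np.float64(0.16197916564786072), np.float64(0.002024842532039567))
{'fov_y': 61.12597691784093, 'cx': 318.21188657584185, 'cy': 199.95892266417877, 'tool_from_camera': array([[ 9.99998973e-01,  7.23690314e-04, -1.23739340e-03,
         1.59805057e-04],
       [-3.67109371e-04,  9.63710955e-01,  2.66947673e-01,
        -7.72902007e-02],
       [ 1.38567702e-03, -2.66946945e-01,  9.63710231e-01,
        -1.86559455e-01],
       [ 0.00000000e+00,  0.00000000e+00,  0.00000000e+00,
         1.00000000e+00]])}
[-292.90982537  399.60525574 -132.54249465] ang tool x 65.71836984534664 line 99.82711137022898
```

```bash
python3 -m handwheel '{"translation":[[-30,50,-50],[-60,100,-53],[-90,150,-53],[-125,205,-53],[-160,260,-53],[-195,320,-53],[-235,385,-53],[-272,445,-53]],"dr":[[0,0,-0.07],[0,0,-0.15],[0,0,-0.22],[0,0,-0.3],[0,0,-0.38],[0,0,-0.45],[0,0,-0.53],[0,0,-0.595]],"hand":[-0.57,-0.57,-0.57,-0.57,-0.57,-0.57,-0.57,-0.57]}' 10
python3 -m handwheel '{"translation":[[0,0,0],[0,0,0],[0,0,0],[0,0,0]],"dr":[[0,0,0],[0,0,0],[0,0,0],[0,0,0]],"hand":[-0.57,-0.57,-0.57,-0.57]}'
cat > look.py <<'E'
from h import *
import sys
s=status.state(); im,d=grab_frame("wrist"); cv2.imwrite(f"pics/w{sys.argv[1]}.png",im[...,::-1])
r=line_fit("wrist",im,d,s); m,t=r[:2]; print("line",r)
R=s["tcp_rot"]; nrm=np.array([t[1],-t[0]])
print("t",s["time_s"],"tcp",s["tcp_pos"].round(4),"toolx-line deg",np.degrees(np.arctan2(R[1,0],R[0,0])-np.arctan2(t[1],t[0])).round(2),"open",s["opening"],"F",s["wrist_force"].round(1),"tcp line off/s",((s["tcp_pos"][:2]-m)@nrm).round(4),((s["tcp_pos"][:2]-m)@t).round(4))
for k in ["sleeve_long","sleeve_short"]:
    for q in models.masks_of("wrist",k):
        M=q["mask"]; c=im[M].mean(0)
        if M.sum()<200 or np.ptp(c)>40: continue
        T=tube("wrist",M,d,t,m,s); print(k,round(q["confidence"],2),T,"goto tool mm",(R.T@np.append(T["xy"]-s["tcp_pos"][:2],.074-s["tcp_pos"][2])*1e3).round(1))
E
python3 look.py 1
```

```text
time_s: 1.6
tcp_pos: [0.4997, 0.0996, 0.2507]
tcp_rot: [[-0.173, 0.985, 0.001], [0.985, 0.173, 0.0], [0.0, 0.001, -1.0]]
wrist_force: [0.7, 0.7, 0.2]
opening: 0.0212
time_s: 2.1
tcp_pos: [0.4985, 0.1025, 0.2507]
tcp_rot: [[-0.172, 0.985, 0.0], [0.985, 0.172, 0.0], [0.0, 0.0, -1.0]]
wrist_force: [0.1, -0.7, 0.3]
opening: 0.0199
line (array([0.54343973, 0.06092146]), array([-0.16965213,  0.98550401]), 1175, np.float64(-0.15794587966821894), np.float64(0.17383151326795906), np.float64(0.0016241840133418897))
t 2.1 tcp [0.4985 0.1025 0.2507] toolx-line deg 0.12 open 0.019895749729118537 F [ 0.1 -0.7  0.3] tcp line off/s -0.0372 0.0486
sleeve_long 0.86 {'off_mm': np.float64(-35.9), 'ang': np.float64(0.025), 'z': np.float64(0.034), 's': (np.float64(0.043), np.float64(0.131)), 'xy': array([0.4933, 0.1406]), 'rms': np.float64(0.64)} goto tool mm [ 38.5   1.4 176.7]
sleeve_short 0.93 {'off_mm': np.float64(49.9), 'ang': np.float64(0.026), 'z': np.float64(0.0342), 's': (np.float64(-0.102), np.float64(-0.043)), 'xy': array([ 0.6049, -0.0021]), 'rms': np.float64(0.87)} goto tool mm [-121.3   86.8  176.7]
```

View pics/w1.png

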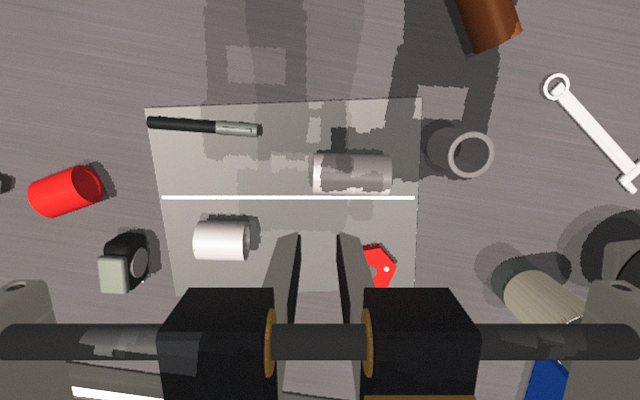

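Wrist view: long sleeve at (352,172), 36 mm on the robot side of the line. Short sleeve at (222,240), 50 mm on the far side. Both are within 0.03 rad of parallel, and the fit heights match the given 35 mm. I'll descend onto the long sleeve first.

```bash
python3 -m handwheel '{"translation":[[38,-6,45],[38,-6,100],[38,-6,150],[38,-6,168],[38,-6,172],[38,-6,172]],"dr":[[0,0,0],[0,0,0],[0,0,0],[0,0,0],[0,0,0],[0,0,0]],"hand":[-0.57,-0.57,-0.57,-0.57,-0.57,-0.57]}'
python3 -m handwheel '{"translation":[[0,0,1],[0,0,2],[0,0,3],[0,0,4],[0,0,4]],"dr":[[0,0,0],[0,0,0],[0,0,0],[0,0,0],[0,0,0]],"hand":[-0.57,-0.57,-0.57,-0.57,-0.57]}'
```

```text
time_s: 3.0
tcp_pos: [0.4868, 0.1381, 0.0792]
tcp_rot: [[-0.17, 0.985, 0.001], [0.985, 0.17, 0.0], [0.0, 0.001, -1.0]]
wrist_force: [0.0, -0.9, -0.2]
opening: 0.0207
time_s: 3.62
tcp_pos: [0.4864, 0.1379, 0.0744]
tcp_rot: [[-0.17, 0.985, -0.0], [0.985, 0.17, -0.0], [0.0, -0.0, -1.0]]
wrist_force: [-0.0, -1.0, -0.5]
opening: 0.0203
```

```bash
python3 -m handwheel '{"translation":[[0,0,1],[0,0,1]],"dr":[[0,0,0],[0,0,0]],"hand":[-0.57,-0.57]}'
python3 -m handwheel '{"translation":[[0,0,1],[0,0,1]],"dr":[[0,0,0],[0,0,0]],"hand":[-0.57,-0.57]}'
```

```text
time_s: 3.88
tcp_pos: [0.4864, 0.1379, 0.0734]
tcp_rot: [[-0.17, 0.985, -0.0], [0.985, 0.17, -0.0], [-0.0, -0.0, -1.0]]
wrist_force: [-0.5, 0.8, -1.4]
opening: 0.0205
time_s: 4.12
tcp_pos: [0.4864, 0.138, 0.0724]
tcp_rot: [[-0.17, 0.985, -0.0], [0.985, 0.17, -0.0], [0.0, -0.0, -1.0]]
wrist_force: [0.1, 0.1, 0.1]
opening: 0.0204
```

```bash
python3 -m handwheel '{"translation":[[0,0,0.5],[0,0,1]],"dr":[[0,0,0],[0,0,0]],"hand":[-0.57,-0.57]}'
python3 -m handwheel '{"translation":[[0,0,0.5],[0,0,1]],"dr":[[0,0,0],[0,0,0]],"hand":[-0.57,-0.57]}'; python3 look.py 2
```

```text
time_s: 4.38
tcp_pos: [0.4865, 0.138, 0.0714]
tcp_rot: [[-0.17, 0.985, 0.0], [0.985, 0.17, -0.0], [-0.0, 0.0, -1.0]]
wrist_force: [0.3, 0.4, 0.6]
opening: 0.0202
time_s: 4.62
tcp_pos: [0.4864, 0.138, 0.0704]
tcp_rot: [[-0.17, 0.985, -0.0], [0.985, 0.17, -0.0], [-0.0, -0.0, -1.0]]
wrist_force: [-0.3, -0.2, -0.1]
opening: 0.0203
line (array([0.54842941, 0.03111892]), array([-0.17048795,  0.98535976]), 1662, np.float64(-0.12741941231515094), np.float64(0.20443437220032748), np.float64(0.0013707146723129417))
t 4.625 tcp [0.4864 0.138  0.0704] toolx-line deg -0.01 open 0.02026556528410328 F [-0.3 -0.2 -0.1] tcp line off/s -0.0429 0.1158
sleeve_long 0.71 {'off_mm': np.float64(-35.4), 'ang': np.float64(0.026), 'z': np.float64(0.0341), 's': (np.float64(0.074), np.float64(0.161)), 'xy': array([0.4935, 0.1409]), 'rms': np.float64(0.54)} goto tool mm [ 1.7  7.5 -3.6]
sleeve_short 0.62 {'off_mm': np.float64(50.1), 'ang': np.float64(0.016), 'z': np.float64(0.0342), 's': (np.float64(-0.071), np.float64(-0.012)), 'xy': array([ 0.6049, -0.0012]), 'rms': np.float64(1.3)} goto tool mm [-157.3   93.    -3.6]
```

View pics/w2.png

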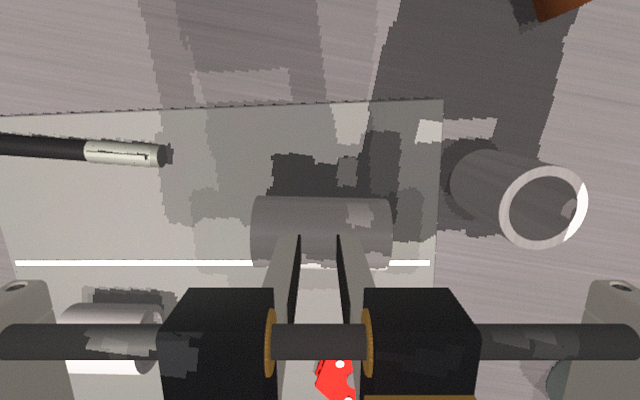

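The fingertips show at (300,237) and (340,237), over the sleeve, but there is no force yet. I'll raise, shift over the crown and probe there.

```bash
python3 -m handwheel '{"translation":[[0,0,-6],[0,7,-6],[0,7,-4],[0,7,-3],[0,7,-2],[0,7,-2]],"dr":[[0,0,0],[0,0,0],[0,0,0],[0,0,0],[0,0,0],[0,0,0]],"hand":[-0.57,-0.57,-0.57,-0.57,-0.57,-0.57]}'
python3 -m handwheel '{"translation":[[0,0,1],[0,0,1]],"dr":[[0,0,0],[0,0,0]],"hand":[-0.57,-0.57]}'
python3 -m handwheel '{"translation":[[0,0,1],[0,0,1]],"dr":[[0,0,0],[0,0,0]],"hand":[-0.57,-0.57]}'
```

```text
time_s: 5.52
tcp_pos: [0.4933, 0.1391, 0.0723]
tcp_rot: [[-0.17, 0.985, -0.0], [0.985, 0.17, -0.0], [-0.0, -0.0, -1.0]]
wrist_force: [0.5, -0.4, -0.3]
opening: 0.0203
time_s: 5.78
tcp_pos: [0.4933, 0.1391, 0.0714]
tcp_rot: [[-0.17, 0.985, -0.0], [0.985, 0.17, -0.0], [-0.0, -0.0, -1.0]]
wrist_force: [0.1, -0.0, 0.5]
opening: 0.0205
time_s: 6.02
tcp_pos: [0.4933, 0.1392, 0.0704]
tcp_rot: [[-0.17, 0.985, -0.0], [0.985, 0.17, -0.0], [-0.0, -0.0, -1.0]]
wrist_force: [0.5, 0.4, 0.1]
opening: 0.02
```

```bash
for i in 1 2 3; do python3 -m handwheel '{"translation":[[0,0,1],[0,0,1]],"dr":[[0,0,0],[0,0,0]],"hand":[-0.57,-0.57]}' | egrep 'pos|force'; done
```

```text
tcp_pos: [0.4933, 0.1391, 0.0694]
wrist_force: [-0.3, 0.4, 0.4]
tcp_pos: [0.4933, 0.1391, 0.0684]
wrist_force: [-0.5, -0.3, 0.1]
tcp_pos: [0.4933, 0.1391, 0.0674]
wrist_force: [0.1, -0.0, -0.7]
```

```bash
python3 look.py 3
python3 - <<'E'
from h import *
s=status.state(); im,d=grab_frame("wrist"); R=s["tcp_rot"]
for u in (285,297,320,344,355):
  for v in (205,215,225,232,236,240,245,255,270):
    P=world("wrist",d,np.array([u]),np.array([v]),s)[0]; print(u,v,((P-s["tcp_pos"])@R*1e3).round(1),P.round(3),im[v,u])
im2,d2=grab_frame("top"); s2=grab_frame("scene")[0][190:260,270:380]
c=np.hstack([cv2.resize(im[180:300,230:410],(400,267),interpolation=3),cv2.resize(s2,(400,267),interpolation=cv2.INTER_CUBIC)])
cv2.imwrite("pics/c3.png",c[...,::-1])
E
```

```text
line (array([0.54844607, 0.03324354]), array([-0.17017868,  0.98541322]), 1726, np.float64(-0.13019641006843222), np.float64(0.20249871855218363), np.float64(0.001380676623773769))
t 6.775 tcp [0.4933 0.1391 0.0674] toolx-line deg 0.01 open 0.02007680902160092 F [ 0.1 -0.  -0.7] tcp line off/s -0.0363 0.1137
sleeve_long 0.94 {'off_mm': np.float64(-35.8), 'ang': np.float64(0.026), 'z': np.float64(0.0342), 's': (np.float64(0.072), np.float64(0.159)), 'xy': array([0.4935, 0.1409]), 'rms': np.float64(0.55)} goto tool mm [ 1.7  0.5 -6.6]
sleeve_short 0.96 {'off_mm': np.float64(49.9), 'ang': np.float64(0.025), 'z': np.float64(0.0342), 's': (np.float64(-0.072), np.float64(-0.014)), 'xy': array([ 0.6049, -0.0009]), 'rms': np.float64(1.0)} goto tool mm [-157.    86.1   -6.6]
285 205 [-21.  -18.   16.2] [0.479 0.115 0.051] [107 100  98]
285 215 [-20.7 -12.7  12.2] [0.484 0.117 0.055] [113 106 104]
285 225 [-20.7  -7.   10. ] [0.49  0.118 0.057] [118 115 112]
285 232 [-20.7  -2.8   8.9] [0.494 0.118 0.059] [109 105 102]
285 236 [-18.2  -9.6 -14.9] [0.487 0.12  0.082] [121 118 110]
285 240 [-17.
[... 2137 characters left out ...]
481 0.157 0.082] [118 112 110]
355 240 [ 19.1  -9.7 -20.9] [0.481 0.156 0.088] [120 116 109]
355 245 [  -0.   -77.2 -186.6] [0.417 0.126 0.254] [121 117 110]
355 255 [ 17.1  -9.9 -39.8] [0.481 0.154 0.107] [121 119 111]
355 270 [ 15.7  -9.3 -53.8] [0.482 0.153 0.121] [122 120 112]
  return _methods._mean(a, axis=axis, dtype=dtype,
  ret = ret.dtype.type(ret / rcount)
Traceback (most recent call last):
  File "look.py", line 11, in <module>
    T=tube("wrist",M,d,t,m,s); print(k,round(q["confidence"],2),T,"goto tool mm",(R.T@np.append(T["xy"]-s["tcp_pos"][:2],.074-s["tcp_pos"][2])*1e3).round(1))
  File "h.py", line 34, in tube
    r=least_squares(f,[np.median(x),0,.035],loss="soft_l1",f_scale=.001)
ValueError: Initial guess is outside of provided bounds
```

View pics/c3.png

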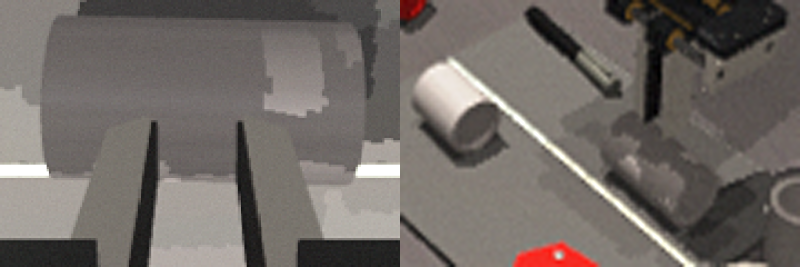

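The depth image puts the visible finger ends near tool z = −5 mm, not +14, and the scene view confirms a gap above the sleeve. I'll check whether the finger length changes with opening.

```bash
cat > tip.py <<'E'
from h import *
s=status.state(); im,d=grab_frame("wrist"); R=s["tcp_rot"]
v,u=np.nonzero((d>0)); P=(world("wrist",d,u,v,s)-s["tcp_pos"])@R*1e3
k=(abs(P[:,1])<14)&(abs(P[:,0])<65)&(P[:,2]>-70)&(P[:,2]<(s["tcp_pos"][2]-.064)*1e3); P=P[k]
print(s["tcp_pos"].round(4),"open",s["opening"].round(4) if hasattr(s["opening"],"round") else s["opening"],"n",len(P))
for sg in (-1,1):
    Q=P[P[:,0]*sg>0]; 
    if len(Q): z=np.percentile(Q[:,2],99); e=Q[Q[:,2]>z-6]; print(sg,"tip z",z.round(1),Q[:,2].max().round(1),"x",e[:,0].min().round(1),e[:,0].max().round(1),"y",e[:,1].min().round(1),e[:,1].max().round(1))
E
python3 -m handwheel '{"translation":[[0,0,-25],[0,0,-60],[0,0,-60],[0,0,-60]],"dr":[[0,0,0],[0,0,0],[0,0,0],[0,0,0]],"hand":[-0.57,-0.57,-0.57,-0.57]}' >/dev/null; python3 tip.py
python3 -m handwheel '{"translation":[[0,0,0],[0,0,0],[0,0,0],[0,0,0]],"dr":[[0,0,0],[0,0,0],[0,0,0],[0,0,0]],"hand":[-1,-1,-1,-1]}' >/dev/null; python3 tip.py
python3 -m handwheel '{"translation":[[0,0,0],[0,0,0],[0,0,0],[0,0,0],[0,0,0],[0,0,0]],"dr":[[0,0,0],[0,0,0],[0,0,0],[0,0,0],[0,0,0],[0,0,0]],"hand":[0.3,0.3,0.3,0.3,0.3,0.3]}' >/dev/null; python3 tip.py
python3 - <<'E'
from h import *
im,d=grab_frame("scene");cv2.imwrite("pics/s4.png",cv2.resize(im[150:260,290:430],(700,550),interpolation=2)[...,::-1])
E
```

```text
[0.4931 0.1391 0.1268] open 0.02026498343088501 n 3509
-1 tip z -10.2 -6.7 x -21.5 -10.1 y -9.9 2.4
1 tip z -10.4 -6.7 x 10.0 21.2 y -10.0 4.5
[0.4934 0.1392 0.1274] open 0.0005525997275237142 n 2922
-1 tip z -9.9 -6.3 x -10.2 -0.3 y -9.9 -7.4
1 tip z -10.2 -6.3 x 0.2 11.6 y -10.0 -7.7
[0.4933 0.1391 0.1274] open 0.05730495024179594 n 4705
-1 tip z -9.1 -6.9 x -39.0 -28.4 y -9.9 7.7
1 tip z -9.1 -6.3 x 28.2 38.7 y -10.1 8.6
```

View pics/s4.png

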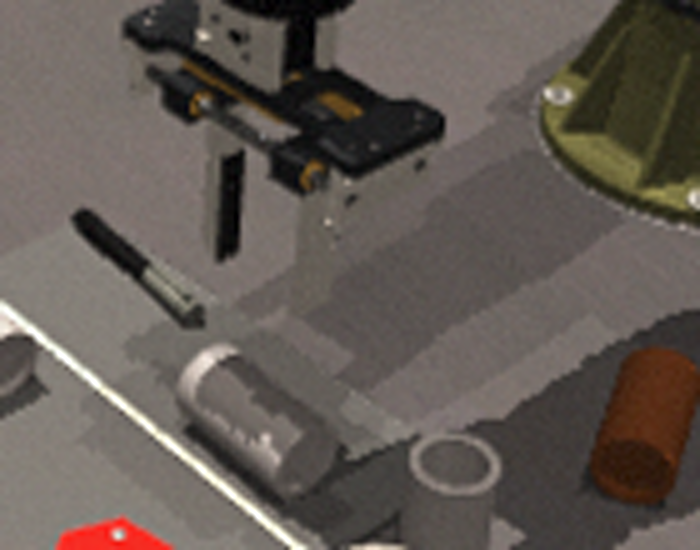

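Run:
```python
from h import *
s=status.state(); c,f=cam("scene"); R=s["tcp_rot"]
for x in (-30,30):
  for y in (-8,8):
    for z in (-20,-6,4,14):
      X=s["tcp_pos"]+R@(np.array([x,y,z])/1e3); q=np.array(c["R"])@X+c["t"]; u,v=q[0]/q[2]*f+c["cx"],q[1]/q[2]*f+c["cy"]
      print(x,y,z,"crop",round((u-290)*5),round((v-150)*5))
```

```text
-30 -8 -20 crop 239 232
-30 -8 -6 crop 237 252
-30 -8 4 crop 237 266
-30 -8 14 crop 236 280
-30 8 -20 crop 217 242
-30 8 -6 crop 216 262
-30 8 4 crop 216 276
-30 8 14 crop 215 290
30 -8 -20 crop 312 283
30 -8 -6 crop 310 303
30 -8 4 crop 309 317
30 -8 14 crop 308 331
30 8 -20 crop 291 294
30 8 -6 crop 289 314
30 8 4 crop 288 329
30 8 14 crop 287 343
```

The scene projection also fits a tip at z ≈ −6. So the finger ends really sit about level with the grasp point as documented, and pressing straight down would put the grasp height near the 0.060 m limit. To be safe either way, I'll tilt the tool 20° about the rolling direction. The outer corner of one finger then does the touching, with the grasp point well above it.

```bash
python3 -m handwheel '{"translation":[[-20,-3,15],[-37,-6,30],[-37,-6,42],[-37,-6,50],[-37,-6,54],[-37,-6,54]],"dr":[[0,-0.175,0],[0,-0.349,0],[0,-0.349,0],[0,-0.349,0],[0,-0.349,0],[0,-0.349,0]],"hand":[0.3,0.3,0.3,0.3,0.3,0.3]}'
for i in 1 2 3 4 5; do python3 -m handwheel '{"translation":[[0.34,0,0.94],[0.34,0,0.94]],"dr":[[0,0,0],[0,0,0]],"hand":[0.3,0.3]}' | egrep 'time|pos|force'; done
```

```text
time_s: 9.78
tcp_pos: [0.494, 0.1014, 0.0736]
tcp_rot: [[-0.159, 0.986, 0.058], [0.927, 0.169, -0.336], [-0.341, 0.0, -0.94]]
wrist_force: [0.1, -0.9, -0.2]
opening: 0.0612
time_s: 10.02
tcp_pos: [0.4939, 0.1017, 0.0727]
wrist_force: [0.3, 0.3, 0.3]
time_s: 10.28
tcp_pos: [0.4937, 0.1017, 0.0714]
wrist_force: [-0.3, 0.0, -0.2]
time_s: 10.52
tcp_pos: [0.4937, 0.1017, 0.0704]
wrist_force: [0.2, 0.5, 1.0]
time_s: 10.78
tcp_pos: [0.4937, 0.1017, 0.0694]
wrist_force: [-0.8, 0.2, -0.6]
time_s: 11.02
tcp_pos: [0.4937, 0.1017, 0.0684]
wrist_force: [0.5, -0.1, -0.4]
```

```bash
for i in 1 2 3 4; do python3 -m handwheel '{"translation":[[0.34,0,0.94],[0.34,0,0.94]],"dr":[[0,0,0],[0,0,0]],"hand":[0.3,0.3]}' | egrep 'time|pos|force'; done
```

```text
time_s: 11.28
tcp_pos: [0.4937, 0.1017, 0.0674]
wrist_force: [-0.4, 0.3, 0.0]
time_s: 11.52
tcp_pos: [0.4937, 0.1016, 0.0664]
wrist_force: [0.4, 0.4, 0.5]
time_s: 11.78
tcp_pos: [0.4937, 0.1016, 0.0654]
wrist_force: [-0.5, 0.9, -0.0]
time_s: 12.02
tcp_pos: [0.4937, 0.1016, 0.0644]
wrist_force: [0.1, 0.2, 0.1]
```

```bash
for i in 1 2; do python3 -m handwheel '{"translation":[[0.34,0,0.94],[0.34,0,0.94]],"dr":[[0,0,0],[0,0,0]],"hand":[0.3,0.3]}' | egrep 'time|pos|force'; done
python3 - <<'E'
from h import *
s=status.state(); im,d=grab_frame("wrist"); R=s["tcp_rot"]
v,u=np.mgrid[190:300,300:440]; v=v.ravel();u=u.ravel(); P=(world("wrist",d,u,v,s)-s["tcp_pos"])@R*1e3
W=world("wrist",d,u,v,s)
for uu in (364,372,380):
  for vv in range(216,250,3):
    i=(u==uu)&(v==vv); print(uu,vv,P[i][0].round(1),W[i][0].round(4))
i2=grab_frame("scene")[0]
c=np.hstack([cv2.resize(im[180:300,280:460],(400,267),interpolation=3),cv2.resize(i2[190:260,290:395],(400,267),interpolation=cv2.INTER_CUBIC)])
cv2.imwrite("pics/c5.png",c[...,::-1])
E
```

```text
time_s: 12.28
tcp_pos: [0.4939, 0.1017, 0.0636]
wrist_force: [0.5, 0.8, 1.8]
time_s: 12.52
tcp_pos: [0.4944, 0.1018, 0.0632]
wrist_force: [0.3, 0.3, 7.9]
364 216 [ 27.3 -14.2   5.6] [0.4763 0.1227 0.0485]
364 219 [ 27.1 -12.9   4. ] [0.4776 0.1233 0.0501]
364 222 [ 26.8 -12.    1.2] [0.4784 0.1241 0.0529]
364 225 [ 26.9 -10.1   1.4] [0.4802 0.1245 0.0527]
364 228 [   0.2  -77.2 -186.6] [0.4071 0.1516 0.2383]
364 231 [26.7 -7.3 -1.2] [0.4829 0.1256 0.0552]
364 234 [26.6 -5.8 -2.2] [0.4843 0.1261 0.0562]
364 237 [26.5 -4.3 -3.1] [0.4857 0.1266 0.057 ]
364 240 [26.7 -2.2 -2.4] [0.4878 0.1269 0.0563]
364 243 [26.4 -1.5 -5.3] [0.4884 0.1277 0.0592]
364 246 [26.6  1.  -3.7] [0.4909 0.1279 0.0576]
364 249 [26.5  2.1 -5.5] [0.4919 0.1285 0.0594]
372 216 [ 31.8 -14.8   3.9] [0.4749 0.1274 0.0486]
372 219 [ 31.5 -13.7   1.6] [0.4759 0.128  0.0509]
372 222 [ 31.6 -11.8   1.8] [0.4778 0.1284 0.0507]
372 225 [ 31.4 -10.4   0.4] [0.4791 0.129  0.052 ]
372 228 [31.1 -9.5 -2. ] [0.48   0.1296 0.0544]
372 231 [31.  -7.9 -2.9] [0.4814 0.1301 0.0553]
372 234 [31.1 -6.1 -3. ] [0.4832 0.1305 0.0554]
372 237 [30.8 -5.2 -5.3] [0.484  0.1312 0.0576]
372 240 [30.9 -3.2 -5. ] [0.4859 0.1315 0.0574]
372 243 [31.  -1.3 -4.9] [0.4878 0.1319 0.0572]
372 246 [30.9  0.  -6.1] [0.4891 0.1324 0.0583]
372 249 [30.7  1.1 -7.9] [0.4901 0.133  0.0601]
380 216 [ 36.5 -14.8   3.9] [0.4742 0.1317 0.047 ]
380 219 [ 36.2 -13.6   2. ] [0.4753 0.1323 0.0489]
380 222 [ 35.9 -12.5  -0.1] [0.4764 0.1329 0.051 ]
380 225 [ 35.8 -11.   -1.2] [0.4777 0.1335 0.0521]
380 228 [35.6 -9.8 -2.9] [0.4789 0.134  0.0537]
380 231 [35.5 -8.3 -3.8] [0.4803 0.1345 0.0547]
380 234 [ 34.3  -9.1 -10.6] [0.4793 0.1355 0.0614]
380 237 [ 33.3  -9.5 -16.2] [0.4787 0.1364 0.067 ]
380 240 [ 32.7  -9.1 -19.4] [0.479  0.1371 0.0702]
380 243 [ 32.3  -8.6 -22.2] [0.4795 0.1377 0.073 ]
380 246 [ 31.9  -7.9 -24.7] [0.48   0.1382 0.0755]
380 249 [ 31.2  -8.  -28.6] [0.4798 0.1389 0.0794]
```

View pics/c5.png

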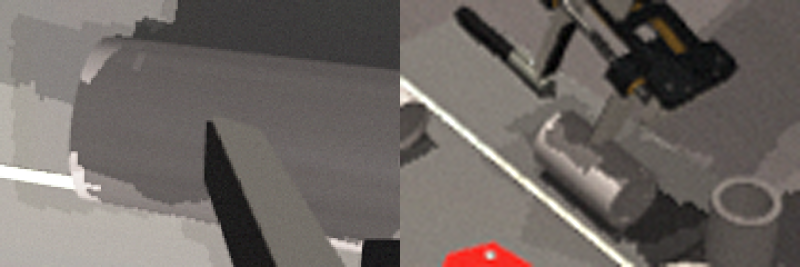

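Contact now, at 8 N with grasp height about 0.068 m, which is safe. First rolling stroke.

```bash
python3 -m handwheel '{"translation":[[0.1,3,0.2],[0.1,6,0.2],[0.1,9,0.2],[0.1,12,0.2],[0.1,15,0.2],[0.1,18,0.2],[0.1,21,0.2],[0.1,24,0.2]],"dr":[[0,0,0],[0,0,0],[0,0,0],[0,0,0],[0,0,0],[0,0,0],[0,0,0],[0,0,0]],"hand":[0.3,0.3,0.3,0.3,0.3,0.3,0.3,0.3]}'; sed -i 's/M.sum()<200/(M\&(d>0)).sum()<400/' look.py; python3 look.py 6 | grep -v short
```

```text
time_s: 13.62
tcp_pos: [0.5182, 0.1055, 0.0632]
tcp_rot: [[-0.16, 0.985, 0.06], [0.926, 0.17, -0.337], [-0.343, 0.002, -0.939]]
wrist_force: [1.0, -2.7, 8.1]
opening: 0.0611
line (array([0.54339273, 0.0611306 ]), array([-0.1720026,  0.9850965]), 1417, np.float64(-0.1587357309191355), np.float64(0.17391330592105606), np.float64(0.0013298967476903566))
t 13.625 tcp [0.5182 0.1055 0.0632] toolx-line deg -0.13 open 0.06113682289986624 F [ 1.  -2.7  8.1] tcp line off/s -0.0172 0.048
sleeve_long 0.94 {'off_mm': np.float64(-22.9), 'ang': np.float64(0.029), 'z': np.float64(0.0341), 's': (np.float64(0.043), np.float64(0.131)), 'xy': array([0.5058, 0.143 ]), 'rms': np.float64(0.55)} goto tool mm [ 33.   -5.8 -23.5]
```

The sleeve rolls cleanly: 13 mm of travel for 24 mm of push, heading kept. Second stroke.

```bash
python3 -m handwheel '{"translation":[[-1.7,0,-4.7],[-1.7,-13,-4.7],[-1.7,-13,-4.7],[-0.3,-13,-0.9],[0.1,-13,0.2],[0.1,-13,0.2]],"dr":[[0,0,0],[0,0,0],[0,0,0],[0,0,0],[0,0,0],[0,0,0]],"hand":[0.3,0.3,0.3,0.3,0.3,0.3]}' | egrep 'pos|force'
python3 -m handwheel '{"translation":[[0,3,0],[0,6,0],[0,10,0],[0,14,0],[0,17,0],[0,20,0],[0,23,0],[0,26,0]],"dr":[[0,0,0],[0,0,0],[0,0,0],[0,0,0],[0,0,0],[0,0,0],[0,0,0],[0,0,0]],"hand":[0.3,0.3,0.3,0.3,0.3,0.3,0.3,0.3]}'|egrep 'pos|force'; python3 look.py 7 | grep -v short
```

```text
tcp_pos: [0.5056, 0.1038, 0.063]
wrist_force: [-0.5, -0.1, 12.6]
tcp_pos: [0.5314, 0.1078, 0.0631]
wrist_force: [0.3, -2.5, 11.8]
line (array([0.5425333 , 0.06582632]), array([-0.17194517,  0.98510652]), 1496, np.float64(-0.16337728166599966), np.float64(0.1691866731219501), np.float64(0.0013000415730944463))
t 15.525 tcp [0.5314 0.1078 0.0631] toolx-line deg -0.13 open 0.06124532830763466 F [ 0.3 -2.5 11.8] tcp line off/s -0.0038 0.0433
sleeve_long 0.69 {'off_mm': np.float64(-9.5), 'ang': np.float64(0.028), 'z': np.float64(0.0341), 's': (np.float64(0.038), np.float64(0.126)), 'xy': array([0.5191, 0.145 ]), 'rms': np.float64(0.57)} goto tool mm [ 32.7  -5.7 -23.5]
```

```bash
python3 -m handwheel '{"translation":[[-1.7,0,-4.7],[-1.7,-11,-4.7],[-1.7,-11,-4.7],[-0.3,-11,-0.9],[0,-11,0],[0,-11,0]],"dr":[[0,0,0],[0,0,0],[0,0,0],[0,0,0],[0,0,0],[0,0,0]],"hand":[0.3,0.3,0.3,0.3,0.3,0.3]}' | egrep 'pos|force'
python3 -m handwheel '{"translation":[[0,3,0],[0,6,0],[0,9,0],[0,12,0],[0,15,0],[0,17,0],[0,18.5,0],[0,18.5,0]],"dr":[[0,0,0],[0,0,0],[0,0,0],[0,0,0],[0,0,0],[0,0,0],[0,0,0],[0,0,0]],"hand":[0.3,0.3,0.3,0.3,0.3,0.3,0.3,0.3]}'|egrep 'pos|force'
python3 -m handwheel '{"translation":[[-1.7,0,-4.7],[-10,0,-28],[-20,0,-55],[-34,0,-94],[-34,0,-94]],"dr":[[0,0,0],[0,0,0],[0,0,0],[0,0,0],[0,0,0]],"hand":[0.3,0.3,0.3,0.3,0.3]}'|egrep 'pos|force'
 python3 look.py 8
python3 - <<'E'
from h import *
s=status.state(); R=s["tcp_rot"]; print(R)
E
```

```text
tcp_pos: [0.5205, 0.1064, 0.0631]
wrist_force: [0.1, 0.5, 12.2]
tcp_pos: [0.5388, 0.1092, 0.0632]
wrist_force: [0.0, -2.3, 13.0]
tcp_pos: [0.5386, 0.1099, 0.1646]
wrist_force: [-0.5, -0.9, -0.8]
line (array([0.54413705, 0.05642874]), array([-0.17177297,  0.98513656]), 1006, np.float64(-0.15470472686883305), np.float64(0.17849586334717257), np.float64(0.0014009403161978349))
t 18.05 tcp [0.5386 0.1099 0.1646] toolx-line deg -0.17 open 0.061032651075022495 F [-0.5 -0.9 -0.8] tcp line off/s 0.0038 0.0536
sleeve_long 0.81 {'off_mm': np.float64(-0.2), 'ang': np.float64(0.027), 'z': np.float64(0.0341), 's': (np.float64(0.047), np.float64(0.135)), 'xy': array([0.5283, 0.1461]), 'rms': np.float64(0.59)} goto tool mm [66.1 -4.4 72.3]
sleeve_short 0.56 {'off_mm': np.float64(49.8), 'ang': np.float64(0.027), 'z': np.float64(0.0341), 's': (np.float64(-0.097), np.float64(-0.038)), 'xy': array([ 0.6049, -0.0017]), 'rms': np.float64(1.06)} goto tool mm [-83.   45.9 126.7]
[[-0.16064677  0.9853745   0.05683054]
 [ 0.92583965  0.17039547 -0.33732227]
 [-0.34207243 -0.00157377 -0.93967227]]
```

The long sleeve is done: −0.2 mm off the line, 0.027 rad. On to the short one, pushing along −y of the tool.

```bash
python3 -m handwheel '{"translation":[[-50,17,18],[-100,35,36],[-150,53,54.7],[-140,53,82],[-130,53,110],[-118,53,143],[-118,53,143],[-118,53,143]],"dr":[[0,0,0],[0,0,0],[0,0,0],[0,0,0],[0,0,0],[0,0,0],[0,0,0],[0,0,0]],"hand":[0.3,0.3,0.3,0.3,0.3,0.3,0.3,0.3]}'
python3 look.py 9
python3 -m handwheel '{"translation":[[0.5,0,1.4],[1,0,2.8],[1.4,0,3.8],[1.4,0,3.8]],"dr":[[0,0,0],[0,0,0],[0,0,0],[0,0,0]],"hand":[0.3,0.3,0.3,0.3]}'|egrep 'pos|force'
```

```text
time_s: 19.2
tcp_pos: [0.6165, -0.0389, 0.067]
tcp_rot: [[-0.161, 0.985, 0.057], [0.926, 0.17, -0.337], [-0.342, -0.002, -0.94]]
wrist_force: [-0.6, 0.6, 0.1]
opening: 0.0611
line (array([0.55199333, 0.01037598]), array([-0.17176472,  0.985138  ]), 2151, np.float64(-0.10608045999710075), np.float64(0.09281622448310749), np.float64(0.0011181903366506616))
t 19.2 tcp [ 0.6165 -0.0389  0.067 ] toolx-line deg -0.04 open 0.06112191073161809 F [-0.6  0.6  0.1] tcp line off/s 0.0551 -0.0597
sleeve_long 0.74 {'off_mm': np.float64(49.9), 'ang': np.float64(0.029), 'z': np.float64(0.0342), 's': (np.float64(-0.051), np.float64(0.008)), 'xy': array([ 0.6049, -0.0023]), 'rms': np.float64(0.65)} goto tool mm [ 33.4  -5.2 -19.6]
sleeve_long 0.64 {'off_mm': np.float64(-3.3), 'ang': np.float64(0.643), 'z': np.float64(0.0347), 's': (np.float64(0.091), np.float64(0.095)), 'xy': array([0.5328, 0.1014]), 'rms': np.float64(1.77)} goto tool mm [141.  -58.6 -58.6]
sleeve_short 0.73 {'off_mm': np.float64(49.9), 'ang': np.float64(0.029), 'z': np.float64(0.0342), 's': (np.float64(-0.051), np.float64(0.008)), 'xy': array([ 0.6049, -0.0024]), 'rms': np.float64(0.61)} goto tool mm [ 33.3  -5.2 -19.6]
tcp_pos: [0.617, -0.0389, 0.0639]
wrist_force: [-0.6, -0.5, 0.7]
```

```bash
python3 -m handwheel '{"translation":[[0.3,0,0.8],[0.3,0,0.8]],"dr":[[0,0,0],[0,0,0]],"hand":[0.3,0.3]}'|egrep 'pos|force'
python3 -m handwheel '{"translation":[[0,-3,0],[0,-6,0],[0,-9,0],[0,-12,0],[0,-15,0],[0,-18,0],[0,-21,0],[0,-24,0]],"dr":[[0,0,0],[0,0,0],[0,0,0],[0,0,0],[0,0,0],[0,0,0],[0,0,0],[0,0,0]],"hand":[0.3,0.3,0.3,0.3,0.3,0.3,0.3,0.3]}'|egrep 'pos|force'; python3 look.py 10 | egrep 'short|tcp'
```

```text
tcp_pos: [0.6173, -0.0389, 0.0635]
wrist_force: [-0.5, 0.1, 4.4]
tcp_pos: [0.5934, -0.0427, 0.0634]
wrist_force: [1.2, 3.2, 5.2]
t 21.1 tcp [ 0.5934 -0.0427  0.0634] toolx-line deg -0.09 open 0.061207089115912376 F [1.2 3.2 5.2] tcp line off/s 0.0316 -0.0626
sleeve_short 0.93 {'off_mm': np.float64(37.9), 'ang': np.float64(0.027), 'z': np.float64(0.0342), 's': (np.float64(-0.054), np.float64(0.005)), 'xy': array([ 0.5931, -0.0042]), 'rms': np.float64(0.65)} goto tool mm [ 32.1   6.3 -22.9]
```

```bash
for k in 1 2; do python3 -m handwheel '{"translation":[[-1.7,0,-4.7],[-1.7,13,-4.7],[-1.7,13,-4.7],[-0.3,13,-0.9],[0.1,13,0.2],[0.1,13,0.2]],"dr":[[0,0,0],[0,0,0],[0,0,0],[0,0,0],[0,0,0],[0,0,0]],"hand":[0.3,0.3,0.3,0.3,0.3,0.3]}' | egrep 'pos|force'
python3 -m handwheel '{"translation":[[0,-3,0],[0,-6,0],[0,-10,0],[0,-14,0],[0,-17,0],[0,-20,0],[0,-23,0],[0,-26,0]],"dr":[[0,0,0],[0,0,0],[0,0,0],[0,0,0],[0,0,0],[0,0,0],[0,0,0],[0,0,0]],"hand":[0.3,0.3,0.3,0.3,0.3,0.3,0.3,0.3]}'|egrep 'pos|force'; python3 look.py 1$k | egrep 'short|tcp'; done
```

```text
tcp_pos: [0.6063, -0.0408, 0.0634]
wrist_force: [0.6, 0.8, 5.5]
tcp_pos: [0.5806, -0.0449, 0.0633]
wrist_force: [-1.0, 4.2, 6.6]
t 23.0 tcp [ 0.5806 -0.0449  0.0633] toolx-line deg -0.1 open 0.0611889559917302 F [-1.   4.2  6.6] tcp line off/s 0.0187 -0.0644
sleeve_short 0.94 {'off_mm': np.float64(24.8), 'ang': np.float64(0.028), 'z': np.float64(0.0341), 's': (np.float64(-0.056), np.float64(0.003)), 'xy': array([ 0.5801, -0.0061]), 'rms': np.float64(0.57)} goto tool mm [ 32.4   6.2 -23.1]
tcp_pos: [0.5936, -0.0431, 0.0633]
wrist_force: [0.4, 0.2, 7.1]
tcp_pos: [0.5679, -0.0471, 0.0632]
wrist_force: [-0.9, 2.6, 8.4]
t 24.9 tcp [ 0.5679 -0.0471  0.0632] toolx-line deg -0.09 open 0.060890340255673706 F [-0.9  2.6  8.4] tcp line off/s 0.0058 -0.08
sleeve_short 0.83 {'off_mm': np.float64(11.8), 'ang': np.float64(0.026), 'z': np.float64(0.0341), 's': (np.float64(-0.071), np.float64(-0.012)), 'xy': array([ 0.5672, -0.008 ]), 'rms': np.float64(0.74)} goto tool mm [ 32.6   6.  -23.3]
  return _methods._mean(a, axis=axis, dtype=dtype,
  ret = ret.dtype.type(ret / rcount)
Traceback (most recent call last):
  File "look.py", line 11, in <module>
    T=tube("wrist",M,d,t,m,s); print(k,round(q["confidence"],2),T,"goto tool mm",(R.T@np.append(T["xy"]-s["tcp_pos"][:2],.074-s["tcp_pos"][2])*1e3).round(1))
  File "h.py", line 34, in tube
    r=least_squares(f,[np.median(x),0,.035],loss="soft_l1",f_scale=.001)
ValueError: Initial guess is outside of provided bounds
```

```bash
python3 -m handwheel '{"translation":[[-1.7,0,-4.7],[-1.7,12.5,-4.7],[-1.7,12.5,-4.7],[-0.3,12.5,-0.9],[0,12.5,0],[0,12.5,0]],"dr":[[0,0,0],[0,0,0],[0,0,0],[0,0,0],[0,0,0],[0,0,0]],"hand":[0.3,0.3,0.3,0.3,0.3,0.3]}' | egrep 'pos|force'
python3 -m handwheel '{"translation":[[0,-3,0],[0,-7,0],[0,-11,0],[0,-15,0],[0,-19,0],[0,-22,0],[0,-23.5,0],[0,-23.5,0]],"dr":[[0,0,0],[0,0,0],[0,0,0],[0,0,0],[0,0,0],[0,0,0],[0,0,0],[0,0,0]],"hand":[0.3,0.3,0.3,0.3,0.3,0.3,0.3,0.3]}'|egrep 'pos|force'
python3 -m handwheel '{"translation":[[-1.7,0,-4.7],[-10,0,-28],[-20,0,-55],[-34,0,-94],[-51,0,-141],[-65,0,-180],[-65,0,-180]],"dr":[[0,0,0],[0,0,0],[0,0,0],[0,0.17,0],[0,0.349,0],[0,0.349,0],[0,0.349,0]],"hand":[0.3,0.3,0.3,0.3,0.3,0.3,0.3]}'|egrep 'pos|force'
python3 look.py 13
python3 - <<'E'
from h import *
z=np.load("top0.npz"); im,d=grab_frame("top")
for k in ["magnet_square","soapstone_marker","spare_sleeve","tape_measure"]: print(k,[(np.round(r["box"]),round(r["confidence"],2)) for r in models.spot_in("top",k)[:2]])
print(line_fit("top",im,d)[:2])
cv2.imwrite("pics/t13.png",np.hstack([cv2.resize(a[110:240,150:410],(400,200)) for a in (z["im"],im)])[...,::-1])
E
```

```text
tcp_pos: [0.5806, -0.0453, 0.0632]
wrist_force: [0.4, -0.3, 8.2]
tcp_pos: [0.5573, -0.049, 0.0632]
wrist_force: [-0.7, 3.5, 8.0]
tcp_pos: [0.5576, -0.0495, 0.2568]
wrist_force: [-0.6, -1.0, -1.2]
line (array([0.54912572, 0.024932  ]), array([-0.17119116,  0.98523783]), 483, np.float64(-0.12034140649309209), np.float64(0.21130746663078925), np.float64(0.0014676700952638048))
t 27.675 tcp [ 0.5576 -0.0495  0.2568] toolx-line deg -0.11 open 0.061201734550366385 F [-0.6 -1.  -1.2] tcp line off/s -0.0044 -0.0748
sleeve_long 0.69 {'off_mm': np.float64(-0.0), 'ang': np.float64(0.027), 'z': np.float64(0.0337), 's': (np.float64(0.077), np.float64(0.166)), 'xy': array([0.5283, 0.1448]), 'rms': np.float64(0.85)} goto tool mm [196.8   3.3 182.5]
sleeve_short 0.95 {'off_mm': np.float64(-0.4), 'ang': np.float64(0.029), 'z': np.float64(0.034), 's': (np.float64(-0.065), np.float64(-0.006)), 'xy': array([ 0.5549, -0.0104]), 'rms': np.float64(0.67)} goto tool mm [ 39.3   3.2 182.7]
magnet_square [(array([239., 136., 266., 161.]), 0.77)]
soapstone_marker []
spare_sleeve [(array([210., 197., 235., 217.]), 0.77)]
tape_measure []
(array([0.52712407, 0.14461337]), array([-0.17626121,  0.98434343]))
```

View pics/w13.png

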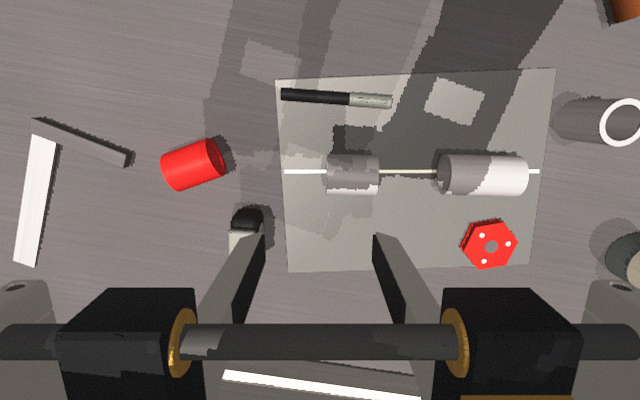

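View pics/t13.png

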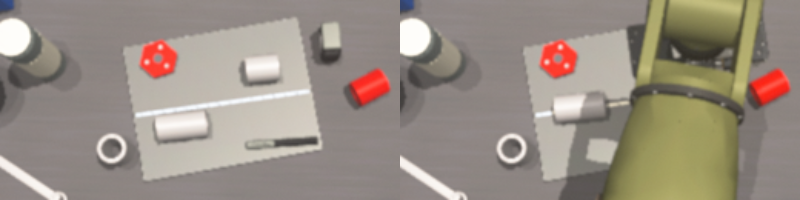

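Both sleeves lie on the line: short at (353,173), long at (482,174). They are 157 mm apart, and the visible bystanders look undisturbed. Handing in.

```bash
python3 -c "
from plant import manip,status
print(manip.finish_job(), status.state()['time_s'])"
```

```text
the job is handed in; nothing more can be done
the job is handed in; nothing more can be done
```

I rolled both sleeves onto the chalk line with a fingertip on top, the long one in three strokes and the short one in four, and handed the job in about 28 s into the 58 s allowed.

**Last checks (wrist camera):**

| Sleeve | Off the line | Angle to the line | Approx. turn about its axis |
|---|---|---|---|
| Long | 0.0 mm | 0.027 rad | 1.4 rad |
| Short | −0.4 mm | 0.029 rad | 2.0 rad |

- **Spacing:** the sleeves' middles are about 157 mm apart, and each lies about 80 mm from the line's midpoint.
- **Height:** both measured at an axis height of about 34 mm, against 35 mm nominal.
- **Contact:** pressing forces stayed between about 4 and 13 N. By the stated geometry, the grasp point stayed near 0.068 m while touching. The gripper was well clear at the end.

**Disagreements and gaps:**
- **Finger length:** the fingertips did not stand 14 mm ahead of the TCP as stated. The camera showed them 6 to 10 mm behind it, and contact came at a matching height. Pressing straight down could have broken the 0.06 m grasp-height rule. I tilted the tool 20° and pushed with one finger's outer corner instead.
- **Bystanders:** in the last top view the arm hid the marker and the tape measure, so the networks could not check them there. The wrist picture showed both where they had been. The try square showed only in that picture, and I did not measure it, the wrench or the spray can. Nothing suggested that anything was touched.
- **Rest:** I did not measure the sleeves' speed separately.

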